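# Wedge-lock a handle blank in the drilling jig

## Robot

A 7-joint arm with a two-finger parallel gripper is mounted at the origin on a cart in front of the work surface, level with it; the furniture and walls round the work are solid. World frame = base frame: x ahead of the robot, y to its left, z up, the work surface at z = 0. Lengths are in m, angles in rad, forces in N, time in s.
With the tool pointing down it reaches from about 0.425 to 0.875 m from the base axis. Payload 8.4 kg.
Tool frame: the origin (TCP) lies at the very end of the fingers, on their centre line; the grasp point (between the pads) lies 19 mm behind it (arm.grip_point_offset is the distance from the TCP to the grasp point, in m); z points along the fingers, y is the line along which they close (so a half turn about z gives the same grasp; the last joint's range is limited). The gripper opens to 85 mm and grips with 20 to 120 N. Pads are 22 mm wide; open, the fingers measure 114 mm over their backs; the gripper's body (76 mm by 85 mm) begins 54 mm behind the grasp point. The pads swing forward as they close: fully open they stand 13 mm farther back than shut.
Start: joints at [-1.435, 0.333, 0.04, 1.465, -0.013, 1.343, -0.059], TCP at [0.151, 0.632, 0.231] pointing down, gripper open.
Joint ranges: [-2.58, 2.58], [-0.38, 2.09], [-1.3, 1.39], [0.25, 2.4], [-1.5, 4.64], [0.08, 2.09], [-2.65, 2.65]. Speed limits (rad/s): [2.22, 2.22, 2.79, 2.79, 3.14, 3.14, 3.14].

## Interface

Orientations are given as a unit quaternion [w, x, y, z].
In Python, from workcell import arm gives the robot as it stands.
- The arm moves only by the shell command python3 -m handwheel 'ROWS' [FORCE]. ROWS is JSON, a list of rows, each a list of 7 numbers: the opening, from -1 (shut) to 1 (fully open), then the shift along the tool's x, y, z in cm, then the turn, a rotation vector about the tool's x, y, z in degrees. In form: [[gripper, x, y, z, ax, ay, az], ...]. A call has exactly 5 rows; each row is the pose to reach, as a shift and turn from the pose commanded when the call began, along the tool's axes at that moment; what a row does not reach only later rows make up. A row lasts 1/12 s, in which the tool goes at most 41.7 mm and 7.16 degrees, less where a joint would pass 70% of its speed; a pose out of reach is approached as far as the arm can. A call with a gripper value outside its range is refused whole. The fingers move at their own pace and stop on an object; FORCE is the grip in N (left out, the last holds). Time passes only in rows, so rows that repeat a pose let the fingers close, or fill a call up. It gives the time, the measured TCP pose, the force, the opening and the grip force at its end, in the units of the state.
- arm.read_state(): the state, without advancing time (a new reading comes with each control period).
- arm.get_image(name): name is "scene" or "top"; returns the picture (420x560x3 uint8, blue, green, red); there is no depth.
- arm.camera_params(name): a dict with "camera_matrix" (3x3 intrinsics, pixels), "rvec" (rotation vector, rad) and "tvec" (3), from world to camera coordinates, as OpenCV has them. Camera axes: x right, y down, z forward; pixel columns grow to the right and rows downward; lengths in m; the calibration is good to about 2 mm. A picture is of the moment at which its call begins. camera_params takes no time and is no camera call.
- arm.job_done(): hands the job in; it is judged then, once.
The state is a dict: "time": time; "q": joint angles; "dq": joint speeds; "tau": joint torques, N m; "tcp_pos": TCP position; "ee_rot": TCP orientation; "contact_force": force on the tool from outside, world axes, zero at the start; "torque": the same for the moment, N m; "finger_gap": finger opening in m; "grasp_force": force on a finger pad.
Only numpy, scipy, OpenCV 4.12 (cv2) and the standard library are available. Lean on these libraries where they do the work, as an engineer would, in place of code of your own. Each camera call takes 0.05 s, during which the arm holds its last target. There are 200 camera calls.

## Task

Clamp the wooden handle blank in the drilling jig: push the jig's sliding steel bar forward by its lip until the blank is squared up flat against the fence and the bar's nose is up against it, then slide the wooden thumb wedge forward along its ramp until it jams the bar firmly and stays jammed when you let go. Press firmly but do not ram or hammer the wedge, and leave the tools lying round the jig where they are.

Things in the scene. Friction and masses are not known exactly. Their poses are not given: they have to be found in the camera images.
- jig: Drilling jig fixed on the table: plywood base 225 x 180 mm, 12 mm thick. Origin on the table; x points from the thumb end to the fence, y left seen that way, z up. Base from x -125 to +100 mm. Aluminium fence across the far end, face at x = +85 mm, over it a steel plate with three brass drill bushes (x 55 to 101 mm, 45 to 51 mm above the table; bushes to 57 mm).
- stop_bar (a joint): Travel in m of the steel bar (24 mm wide, 16 mm high) sliding along the jig's x at jig y = -20 mm, friction about 3 N. 0 = drawn back, growing towards the fence, at most 0.048. Its 70 mm wide nose (front face at jig x = 11 mm plus the travel) meets the blank lying flat against the fence at 0.040.
- bar_lip (a point): The middle of the near face of the upright steel lip on the bar's front end, 38 mm above the table; the lip is 30 mm wide, 12 mm thick, from 13 to 50 mm above the table. Push it along the jig's x.
- wedge_thumb (a point): The middle of the flat near face of the wedge's upright thumb tab, 45 mm above the table; the tab is 30 mm wide, 14 mm thick, from 12 to 58 mm above the table. Push it along the jig's x.
- wedge: Loose wooden wedge, 110 mm long, 20 high, 18 wide at the tip, 33 at the thumb, on the jig's base between the bar (right) and the ramp (left). Origin on its underside, at the bar-side corner of the thumb face; x points to the tip. Starts 19 to 47 mm short of jamming; it bites with its origin at jig x of about -108 to -92 mm, differing from start to start: find it by feel.
- ramp: Dark steel ramp block 90 x 24 x 24 mm bolted on the jig's base left of the wedge, its face at 8 degrees to the bar so that the gap narrows towards the fence. Fixed, but set up to 1 mm more left or right from start to start. Its origin is at the jig's origin raised 12 mm. A push of about 20 N on the wedge jams it.
- block: Loose hardwood handle blank, 34 x 130 x 26 mm, lying across the jig between the bar's nose and the fence, long side (its y) about along the fence. Origin at the centre of its underside, 12 mm above the table; with the blank against the fence it is at jig x = +68 mm.
- screwdriver: Red-handled screwdriver 216 mm long lying close along the jig, a bystander. Origin at the middle of its underside.
- marker: White marker pen with a blue cap, 130 mm long, lying near the jig, a bystander. Origin at the middle of its underside.
- tape_roll: Roll of masking tape, 102 mm across, 24 mm high, beyond the fence, a bystander. Origin under its centre.
- tape_measure: Yellow tape measure standing beyond the fence, 34 x 78 x 64 mm, a bystander. Origin under its centre.
- tie_plate (a point): The middle of the near lower edge of the aluminium tie plate that spans the jig over the wedge on two posts at its sides, 100 mm above the table. The plate is 180 mm wide, 8 mm thick and reaches 52 mm from here towards the fence. The wedge's last 3 cm must be pushed with the tool tilted in beneath it, fingers pointing forward and down (about 40 degrees from vertical).
Not all that is in view belongs to the job. What is shaped like the wedge but red is not meant. Leave any turquoise look-alike of the block alone.

How it is judged:
On the way:
1. the bar is pushed up and the blank lies flat against the fence (value of joint stop_bar above 0.0375 m and x of block in the frame of jig above 0.0655 m and angle between the x axis of block and the x axis of jig, either way round below 0.035 rad), for 0.2 s.
At the end, for the whole second after the job is handed in: The blank lies against the fence (within 2.5 mm and 2 degrees), the bar's nose is up against it (within 2.5 mm), and the wedge lies flat on the base, at rest, jammed between ramp and bar with more than 6 N of pressure on the ramp after letting go (all of step 1 and value of joint stop_bar below 0.0425 m and contact force between wedge and ramp above 6 N and linear speed of wedge below 0.01 m/s and angle between wedge's own z axis and vertical below 0.1 rad); the robot touches nothing.
It fails at once if the wedge is rammed (more than 60 N from the robot) (contact force between wedge and the arm above 60 N).
It fails at once if a bystander is pushed away (more than 30 mm) (distance of any of screwdriver, marker, tape_roll, tape_measure from where it was at the start of the episode above 0.03 m).
It also fails if it takes over 42 s, if anything falls off the work surface, if the arm or the gripper's body presses on something with over 40 N, if the wrist force passes 120 N, or if a joint passes its speed limit or range.

## Working session

There is one attempt and no reset: what is moved stays moved. The work goes in short steps, Python scripts to look and compute and a shell command to move; the robot and the scene stay as the last step left them, time stands still between calls to the robot, and variables do not carry over. Pictures are saved under pics/ and viewed, at most 10 in all, crops included, and the job is handed in when it is done.

```bash
mkdir -p pics; ls; python3 - <<'E'
from workcell import arm
import cv2
for n in("scene","top"):
    cv2.imwrite(f"pics/{n}0.png",arm.get_image(n)); print(n,arm.camera_params(n))
s=arm.read_state(); print(s["time"],s["tcp_pos"],s["ee_rot"],s["contact_force"],s["finger_gap"])
E
```

```text
pics
scene {'camera_matrix': array([[406.05020095,   0.        , 279.98468469],
       [  0.        , 406.05020095, 205.35056723],
       [  0.        ,   0.        ,   1.        ]]), 'rvec': array([ 2.03078017, -0.97589488,  0.5040361 ]), 'tvec': array([-0.46827707,  0.26192063,  0.89048072])}
top {'camera_matrix': array([[411.95560693,   0.        , 271.40299954],
       [  0.        , 411.95560693, 202.89127515],
       [  0.        ,   0.        ,   1.        ]]), 'rvec': array([ 2.21096816, -2.15267013,  0.10595161]), 'tvec': array([-0.18646329,  0.55440704,  1.16629554])}
0.1 [0.15118534 0.6317442  0.23050305] [-2.26857162e-05  1.17141941e-01  9.93114910e-01 -7.34986586e-04] [ 0.46366763 -0.39950123 -0.11172641] 0.0855368809088086
```

View pics/scene0.png

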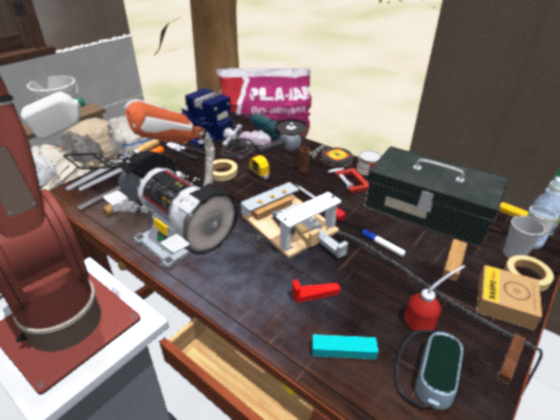

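View pics/top0.png

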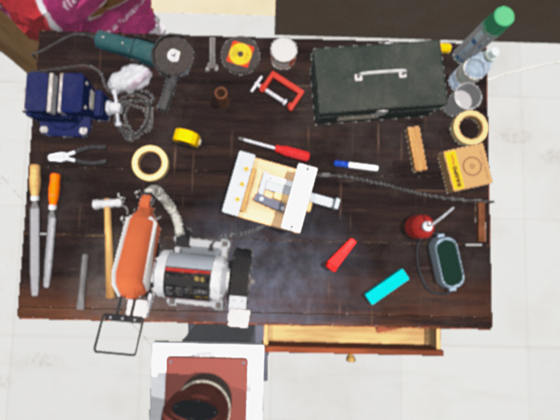

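```bash
cat > h.py <<'E'
import numpy as np,cv2
from workcell import arm
def proj(n,P):
    c=arm.camera_params(n); return cv2.projectPoints(np.array(P,float).reshape(-1,1,3),c["rvec"],c["tvec"],c["camera_matrix"],None)[0].reshape(-1,2)
def ray(n,uv,z):
    c=arm.camera_params(n); R=cv2.Rodrigues(c["rvec"])[0]; o=-R.T@c["tvec"]
    d=R.T@np.linalg.solve(c["camera_matrix"],[uv[0],uv[1],1]); return o+d*(z-o[2])/d[2]
E
python3 - <<'E'
from h import *
print(proj("top",[[0,0,0],[.5,0,0],[.5,.3,0],[.5,-.3,0],[.151,.632,.231]]).round(0), proj("scene",[[0,0,0],[.5,0,0],[.151,.632,.231]]).round(0))
for n in ("top","scene"): 
    c=arm.camera_params(n);R=cv2.Rodrigues(c["rvec"])[0];print(-R.T@c["tvec"])
i=cv2.imread("pics/top0.png")[130:250,200:360]; cv2.imwrite("pics/c1.png",cv2.resize(i,None,fx=5,fy=5,interpolation=cv2.INTER_CUBIC))
i=cv2.imread("pics/scene0.png")[170:270,230:360]; cv2.imwrite("pics/c2.png",cv2.resize(i,None,fx=6,fy=6,interpolation=cv2.INTER_CUBIC))
E
```

```text
[[206. 399.]
 [212. 222.]
 [110. 219.]
 [314. 225.]
 [-83. 363.]] [[ 66. 325.]
 [227. 216.]
 [-23. 125.]]
[ 0.45590334 -0.16061774  1.21191381]
[-0.15292298 -0.71094286  0.74297816]
```

View pics/c1.png

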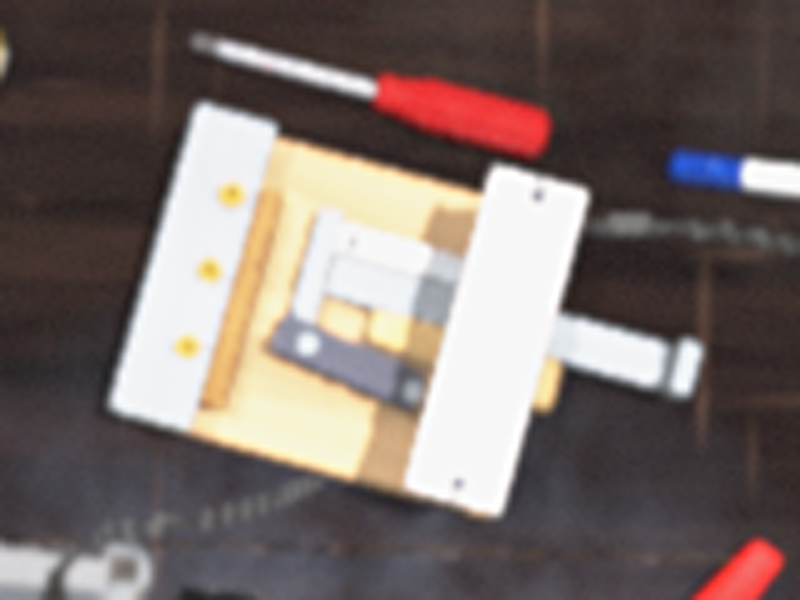

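View pics/c2.png

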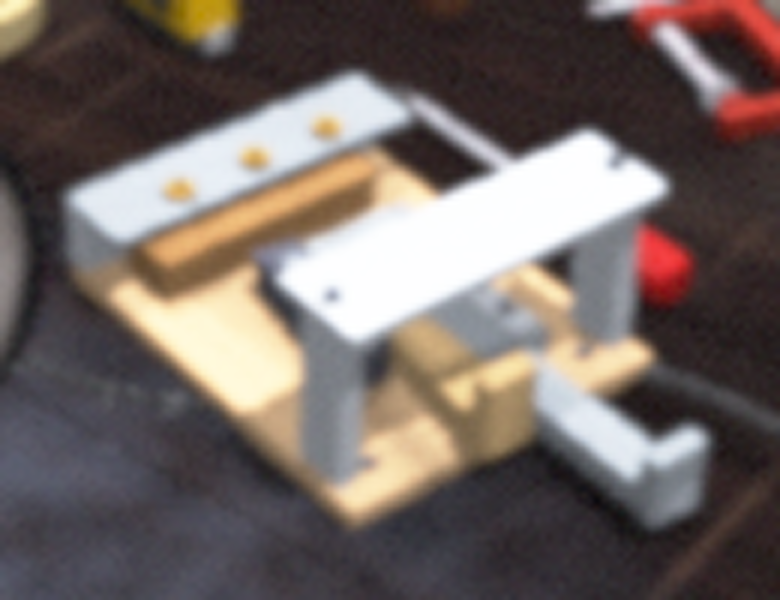

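The top crop shows fence plate corners at (203,103),(278,122),(190,430),(108,408), the bushes, the tie plate at (495,163)–(500,518), the bar lip at about (685,367) and the wedge thumb at about (545,385). The jig's x runs to image left and slightly up (world +y).

```bash
cat > m.py <<'E'
from h import *
from scipy.optimize import least_squares
t=lambda c,k,o:np.array([o[0]+(c[0]+.5)/k-.5,o[1]+(c[1]+.5)/k-.5])
T=lambda *c:t(c,5,(200,130)); S=lambda *c:t(c,6,(230,170))
def tri(a,b):
    M=[];B=[]
    for n,uv in(("top",a),("scene",b)):
        c=arm.camera_params(n);R=cv2.Rodrigues(c["rvec"])[0];P=c["camera_matrix"]@np.c_[R,c["tvec"]]
        for i in(0,1): r=uv[i]*P[2]-P[i];M.append(r[:3]);B.append(-r[3])
    return np.linalg.lstsq(np.array(M),np.array(B),rcond=None)[0]
if __name__=="__main__":
    # jig-frame correspondences, top view: fence plate corners, bushes
    J=[];W=[]
    for c,j,z in [((203,103),(101,-90),51),((278,122),(55,-90),51),((190,430),(55,90),51),((108,408),(101,90),51)]:
        J.append(j);W.append(ray("top",T(*c),z/1e3)[:2])
    J=np.array(J)/1e3;W=np.array(W)
    f=lambda p:((J@np.array([[np.cos(p[2]),np.sin(p[2])],[-np.sin(p[2]),np.cos(p[2])]])+p[:2])-W).ravel()
    r=least_squares(f,[.6,-.3,1.3]);print("jig",r.x,np.degrees(r.x[2]));print((r.fun*1e3).reshape(-1,2).round(1))
    p=r.x;c_,s_=np.cos(p[2]),np.sin(p[2]);R=np.array([[c_,-s_],[s_,c_]])
    loc=lambda w:(R.T@(np.array(w)[:2]-p[:2])*1e3).round(1)
    print("tie plate corners",[loc(ray("top",T(*c),.108)) for c in((495,163),(590,188),(500,518),(403,488))])
    print("bush tri",[ (loc(q),(q[2]*1e3).round(1)) for q in (tri(T(*a),S(*b)) for a,b in (((231,195),(326,127)),((209,270),(255,157)),((187,346),(179,189))))])
    print("tie tri",[ (loc(q),(q[2]*1e3).round(1)) for q in (tri(T(*a),S(*b)) for a,b in (((495,163),(590,127)),((590,188),(668,186)),((500,518),(358,342)),((403,488),(275,280))))])
    print("lip top",[loc(ray("top",T(*c),.05)) for c in((672,340),(704,345),(692,398),(662,388))], "lip scene near top", [loc(ray("scene",S(*c),.05)) for c in((640,477-30),(710,430))])
    print("thumb top scene",[loc(ray("scene",S(*c),.058)) for c in((470,398),(535,358),(442,385))],"thumb top",[loc(ray("top",T(*c),.058)) for c in((560,365),(552,412))])
    print("blank top",[loc(ray("top",T(*c),.038)) for c in((265,190),(280,195),(228,408),(203,405))])
E
python3 m.py
```

```text
jig [ 0.59279493 -0.15228345  1.31733722] 75.47786293129379
[[-0.4  1.2]
 [-2.1 -0.2]
 [ 1.1  0.6]
 [ 1.4 -1.5]]
tie plate corners [array([-68.5, -92.2]), array([-121.8,  -93.3]), array([-123.1,   92.2]), array([-68.8,  91.1])]
bush tri [(array([ 69.9, -43.6]), np.float64(51.3)), (array([69.7,  1.1]), np.float64(51.6)), (array([69.6, 46.4]), np.float64(51.5))]
tie tri [(array([-67.9, -91.4]), np.float64(107.9)), (array([-120.7,  -92.3]), np.float64(104.6)), (array([-123.9,   91.4]), np.float64(105.1)), (array([-68.7,  91.3]), np.float64(103.0))]
lip top [array([-194.1,  -33.9]), array([-212.3,  -36.2]), array([-213.7,   -5.2]), array([-195.8,   -5.9])] lip scene near top [array([-198.8,   -5. ]), array([-208.8,  -36.7])]
thumb top scene [array([-138.3,   38.9]), array([-134.7,   -1.5]), array([-124.5,   43.1])] thumb top [array([-136. ,   -1.6]), array([-138.8,   25.2])]
blank top [array([ 52.9, -54.3]), array([ 43.8, -53.9]), array([38. , 72.4]), array([52.2, 74.7])]
```

```bash
cat > to.py <<'E'
# usage: to.py mode a b c tilt ; 'j': jig mm coordinates, 'w': world m -> shift in tool cm, turn deg (yaw: tool x along jig x)
import sys
from h import *
from scipy.spatial.transform import Rotation as Ro
m,a,b,c,t=sys.argv[1],*map(float,sys.argv[2:6])
jp=np.array([.5928,-.1523,1.3173])
cs,sn=np.cos(jp[2]),np.sin(jp[2]);A=np.array([[cs,-sn],[sn,cs]])
P=np.r_[A@[a/1e3,b/1e3]+jp[:2],c/1e3] if m=="j" else np.array([a,b,c])
Rt=Ro.from_matrix(np.c_[[cs,sn,0],[sn,-cs,0],[0,0,-1]])*Ro.from_euler("y",t,degrees=True)
s=arm.read_state();q=s["ee_rot"];R=Ro.from_quat([*q[1:],q[0]])
print("shift",(R.inv().apply(P-s["tcp_pos"])*100).round(2),"turn",np.degrees((R.inv()*Rt).as_rotvec()).round(1))
p=s["tcp_pos"];l=A.T@(p[:2]-jp[:2])*1e3;F=s["contact_force"]
print("t",round(s["time"],2),"jig",l.round(1),round(p[2]*1e3,1),"Fjig",(A.T@F[:2]).round(1),F[2].round(1),"q",s["q"].round(2))
E
python3 -m handwheel '[[-1,-8,0,-10,0,0,0],[-1,-15,-1.5,-19,0,0,0],[-1,-15,-1.5,-19,0,0,0],[-1,-15,-1.5,-19,0,0,0],[-1,-15,-1.5,-19,0,0,0]]' 100
python3 to.py w .48 .3 .42 0
```

```text
time: 0.52
tcp_pos: [0.2746, 0.5892, 0.3958]
ee_rot: [-0.0, 0.117, 0.993, -0.0]
contact_force: [0.8, -0.3, -1.0]
finger_gap: 0.0254
grasp_force: 0.0
shift [-26.7  -23.35  -2.41] turn [-0.   0.  91.1]
t 0.52 jig [638. 494.] 395.8 Fjig [-0.  -0.9] -1.0 q [-1.29  0.31  0.12  1.17 -0.04  1.66  0.16]
```

```bash
python3 -m handwheel '[[-1,-2.7,-2.4,-2.4,0,0,7],[-1,-5.4,-4.8,-2.4,0,0,14],[-1,-8.1,-7.2,-2.4,0,0,21],[-1,-10.8,-9.6,-2.4,0,0,28],[-1,-13.5,-12,-2.4,0,0,35]]'
python3 to.py w .48 .25 .42 0
```

```text
time: 0.93
tcp_pos: [0.3778, 0.4403, 0.4182]
ee_rot: [-0.0, 0.413, 0.911, -0.0]
contact_force: [0.6, -0.2, 0.1]
finger_gap: 0.0001
grasp_force: 0.0
shift [-21.05  -4.84  -0.18] turn [-0.   0.  55.7]
t 0.93 jig [519.7 356.8] 418.2 Fjig [-0.  -0.6] 0.1 q [-1.16  0.16  0.27  1.31 -0.04  1.68 -0.18]
```

```bash
python3 -m handwheel '[[-1,-3.8,-1,0,0,0,7],[-1,-7.6,-2,0,0,0,14],[-1,-11.4,-3,0,0,0,21],[-1,-15.2,-4,0,0,0,28],[-1,-19,-4.4,0,0,0,35]]'
python3 to.py w .54 0.05 .42 0
```

```text
time: 1.35
tcp_pos: [0.4703, 0.2681, 0.4187]
ee_rot: [-0.0, 0.668, 0.744, 0.0]
contact_force: [0.2, 0.6, 1.0]
finger_gap: -0.0002
grasp_force: 0.0
shift [-22.43   4.58  -0.15] turn [-0.  -0.  20.7]
t 1.35 jig [376.2 224. ] 418.7 Fjig [ 0.6 -0. ] 1.0 q [-1.    0.07  0.43  1.41 -0.03  1.67 -0.46]
```

```bash
python3 -m handwheel '[[-1,-4,1,0,0,0,5],[-1,-8,2,0,0,0,10],[-1,-12,3,0,0,0,15],[-1,-16,3.6,0,0,0,20.7],[-1,-19.5,4,0,0,0,20.7]]'
python3 to.py j -245 -20 300 0
```

```text
time: 1.77
tcp_pos: [0.5324, 0.0783, 0.4183]
ee_rot: [0.0, 0.791, 0.611, -0.0]
contact_force: [0.7, -1.1, -0.5]
finger_gap: -0.0001
grasp_force: 0.0
shift [-45.28  13.7   11.85] turn [-0.   0.  -0.1]
t 1.77 jig [208.1 116.3] 418.3 Fjig [-0.9 -0.9] -0.5 q [-0.8   0.06  0.62  1.43 -0.04  1.67 -0.44]
```

```bash
python3 -m handwheel '[[-1,-4,1.2,0,0,0,0],[-1,-8,2.4,0,0,0,0],[-1,-12,3.6,0,0,0,0],[-1,-16,4.8,0,0,0,0],[-1,-20,6,0,0,0,0]]'
python3 -m handwheel '[[-1,-4,1.2,1,0,0,0],[-1,-8,2.4,2,0,0,0],[-1,-12,3.6,3,0,0,0],[-1,-16,4.8,4,0,0,0],[-1,-20,6,5,0,0,0]]'
python3 to.py j -245 -20 60 0
```

```text
time: 2.18
tcp_pos: [0.5407, -0.1287, 0.4184]
ee_rot: [-0.0, 0.789, 0.615, 0.0]
contact_force: [0.3, -0.2, 0.1]
finger_gap: -0.0001
grasp_force: 0.0
time: 2.6
tcp_pos: [0.5502, -0.3308, 0.3691]
ee_rot: [-0.0, 0.789, 0.615, 0.0]
contact_force: [1.0, 0.3, 1.7]
finger_gap: 0.0001
grasp_force: 0.0
shift [-6.17  1.61 30.91] turn [-0.  -0.   0.4]
t 2.6 jig [-183.5   -3.5] 369.1 Fjig [ 0.6 -0.9] 1.7 q [-0.16  0.37  0.9   1.28 -0.29  1.62  0.45]
```

```bash
python3 -m handwheel '[[-1,-3,0.8,3,0,0,0],[-1,-6.2,1.6,6,0,0,0],[-1,-6.2,1.6,10,0,0,0],[-1,-6.2,1.6,14,0,0,0],[-1,-6.2,1.6,18,0,0,0]]'
python3 -m handwheel '[[-1,0,0,4,0,0,0],[-1,0,0,8,0,0,0],[-1,0,0,11,0,0,0],[-1,0,0,13,0,0,0],[-1,0,0,13,0,0,0]]'
python3 to.py j -225 -20 28 0
python3 - <<'E'
from h import *
for n in("scene","top"):
    im=arm.get_image(n);u,v=proj(n,[.5514,-.3,.05])[0].astype(int);cv2.imwrite(f"pics/{n}1.png",cv2.resize(im[v-70:v+70,u-90:u+90],None,fx=4,fy=4))
a,b=[cv2.imread(f"pics/{n}1.png") for n in("scene","top")]
cv2.imwrite("pics/p1.png",cv2.resize(np.hstack([a,b]),(800,311)))
E
```

```text
time: 3.02
tcp_pos: [0.5496, -0.394, 0.1875]
ee_rot: [-0.0, 0.789, 0.614, -0.0]
contact_force: [0.7, 0.7, 0.4]
finger_gap: 0.0001
grasp_force: 0.0
time: 3.43
tcp_pos: [0.5482, -0.3909, 0.0546]
ee_rot: [-0.004, 0.789, 0.615, -0.002]
contact_force: [-0.1, 0.6, -0.6]
finger_gap: -0.0002
grasp_force: 0.0
shift [1.7  0.36 2.66] turn [-0.4 -0.1  0.4]
t 3.43 jig [-242.1  -16.7] 54.6 Fjig [0.6 0.3] -0.6 q [ 0.01  0.64  0.77  1.61 -0.48  1.1   0.66]
```

View pics/p1.png

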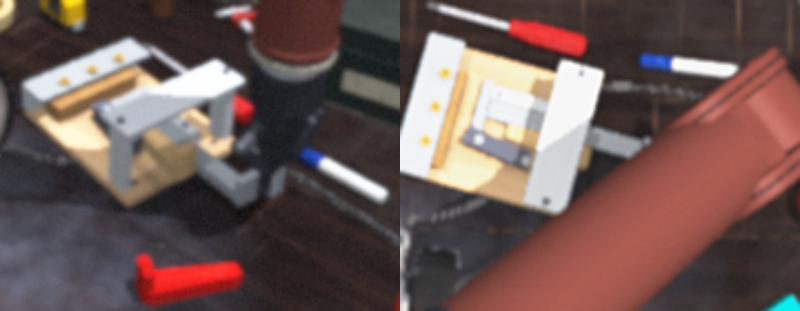

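Picture: the closed fingers stand just behind the bar lip (scene crop ~(270,185)), clear of the marker and jig. Descend and push.

```bash
python3 -m handwheel '[[-1,0,0.4,1,0,0,0.4],[-1,0,0.4,2,0,0,0.4],[-1,0,0.4,2.8,0,0,0.4],[-1,0,0.4,2.8,0,0,0.4],[-1,0,0.4,2.8,0,0,0.4]]'
python3 to.py j -222 -20 28 0
python3 -m handwheel '[[-1,0.5,0,0,0,0,0],[-1,1,0,0,0,0,0],[-1,1.5,0,0,0,0,0],[-1,2,0,0,0,0,0],[-1,2.5,0,0,0,0,0]]'
python3 to.py j -182 -20 28 0
```

```text
time: 3.95
tcp_pos: [0.5543, -0.394, 0.0316]
ee_rot: [-0.0, 0.791, 0.612, -0.0]
contact_force: [0.5, -0.5, 0.4]
finger_gap: -0.0002
grasp_force: 0.0
shift [ 2.16 -0.33  0.36] turn [-0. -0. -0.]
t 3.95 jig [-243.6  -23.3] 31.6 Fjig [-0.4 -0.6] 0.4 q [ 0.02  0.67  0.75  1.61 -0.51  1.07  0.66]
time: 4.37
tcp_pos: [0.561, -0.37, 0.0323]
ee_rot: [0.001, 0.791, 0.612, -0.0]
contact_force: [0.7, -3.8, -1.7]
finger_gap: -0.0002
grasp_force: 1.9
shift [ 3.68 -0.39  0.43] turn [ 0.   0.1 -0. ]
t 4.37 jig [-218.8  -23.9] 32.3 Fjig [-3.5 -1.7] -1.7 q [-0.02  0.66  0.76  1.63 -0.5   1.05  0.63]
```

Contact at about −219. Push on in small steps.

```bash
python3 -m handwheel '[[-1,0.5,-0.1,0,0,0,0],[-1,1,-0.2,0,0,0,0],[-1,1.5,-0.3,0,0,0,0],[-1,2,-0.3,0,0,0,0],[-1,2.5,-0.3,0,0,0,0]]'
python3 to.py j -182 -20 28 0
python3 -m handwheel '[[-1,0.2,0,0,0,0,0],[-1,0.4,0,0,0,0,0],[-1,0.6,0,0,0,0,0],[-1,0.8,0,0,0,0,0],[-1,1,0,0,0,0,0]]'
python3 to.py j -182 -20 28 0
```

```text
time: 4.78
tcp_pos: [0.5642, -0.345, 0.0322]
ee_rot: [0.0, 0.791, 0.612, -0.0]
contact_force: [0.0, -4.7, 1.0]
finger_gap: 0.0001
grasp_force: 2.3
shift [ 1.17 -0.07  0.42] turn [ 0.  0. -0.]
t 4.78 jig [-193.7  -20.7] 32.2 Fjig [-4.5 -1.2] 1.0 q [-0.07  0.64  0.76  1.66 -0.49  1.04  0.59]
time: 5.2
tcp_pos: [0.5649, -0.3418, 0.0324]
ee_rot: [0.004, 0.792, 0.61, -0.003]
contact_force: [1.3, -28.5, -10.9]
finger_gap: 0.0001
grasp_force: 13.6
shift [ 0.85 -0.06  0.43] turn [ 0.2  0.5 -0.3]
t 5.2 jig [-190.5  -20.6] 32.4 Fjig [-27.3  -8.4] -10.9 q [-0.09  0.63  0.77  1.67 -0.49  1.03  0.58]
```

```bash
python3 - <<'E'
from h import *
for n in("scene","top"):
    im=arm.get_image(n);cv2.imwrite(f"pics/{n}2f.png",im);u,v=proj(n,[.5914,-.17,.05])[0].astype(int);cv2.imwrite(f"pics/{n}2.png",cv2.resize(im[v-60:v+60,u-75:u+75],None,fx=5,fy=5,interpolation=cv2.INTER_CUBIC));print(n,u-75,v-60)
a,b=[cv2.imread(f"pics/{n}2.png") for n in("scene","top")]
cv2.imwrite("pics/p2.png",cv2.resize(np.hstack([a,b]),(800,320)))
E
```

```text
scene 216 149
top 196 130
```

View pics/p2.png

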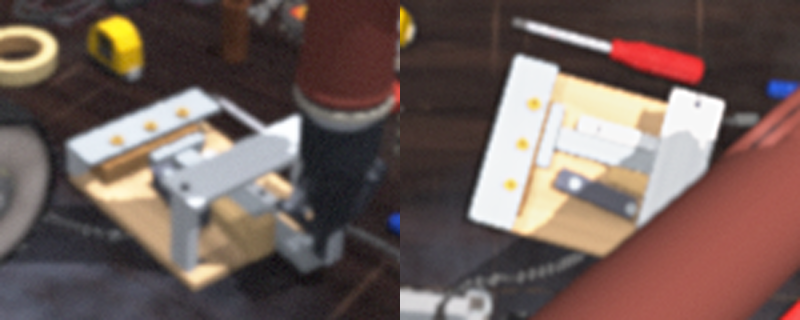

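```bash
python3 - <<'E'
from h import *
p=np.array([.5928,-.1523]);c,s=np.cos(1.3173),np.sin(1.3173);R=np.array([[c,-s],[s,c]])
a=cv2.imread("pics/top0.png");b=cv2.imread("pics/top2f.png")
# saturation/blue profile along jig x at y=-35 (nose, z 28)
for z,y in((28,-42),(28,-20)):
  for im in(a,b):
    out=[]
    for x in range(0,66,3):
        w=R@[x/1e3,y/1e3]+p;u,v=proj("top",[w[0],w[1],z/1e3])[0]
        px=cv2.getRectSubPix(im,(1,1),(float(u),float(v)))[0,0].astype(int);out.append(int(px[2])-int(px[0]))
    print(z,y,list(zip(range(0,66,3),out)))
E
python3 to.py j -182 -20 28 0
```

```text
28 -42 [(0, 0), (3, 0), (6, 0), (9, -3), (12, -4), (15, -6), (18, -6), (21, 28), (24, 73), (27, 56), (30, 41), (33, 49), (36, 60), (39, 75), (42, 94), (45, 113), (48, 116), (51, 117), (54, 103), (57, 39), (60, -1), (63, 0)]
28 -42 [(0, 0), (3, 0), (6, 0), (9, 0), (12, -1), (15, -1), (18, 1), (21, 40), (24, 53), (27, 41), (30, 42), (33, 56), (36, 45), (39, 7), (42, -5), (45, -4), (48, -7), (51, -1), (54, 48), (57, 34), (60, 1), (63, 0)]
28 -20 [(0, -3), (3, -4), (6, -7), (9, -6), (12, -4), (15, -5), (18, -6), (21, 28), (24, 76), (27, 58), (30, 48), (33, 53), (36, 65), (39, 79), (42, 95), (45, 112), (48, 119), (51, 119), (54, 106), (57, 35), (60, -6), (63, -4)]
28 -20 [(0, -4), (3, -4), (6, -4), (9, -4), (12, -3), (15, -4), (18, -3), (21, -4), (24, -4), (27, -4), (30, -4), (33, -4), (36, -5), (39, -6), (42, -3), (45, -3), (48, -6), (51, 0), (54, 54), (57, 31), (60, -3), (63, -5)]
shift [ 0.86 -0.06  0.43] turn [ 0.1  0.5 -0.3]
t 5.3 jig [-190.6  -20.6] 32.4 Fjig [-21.7  -7.3] -8.9 q [-0.09  0.63  0.77  1.67 -0.49  1.03  0.58]
```

Top view: the nose front has moved from about jig x 20 to 53 and stopped hard at 28 N, so the blank is against the fence. The blank is mostly hidden under the bush plate. Now back off, rise and tilt.

```bash
python3 -m handwheel '[[-1,-1,0,0,0,0,0],[-1,-2.5,0,-1,0,0,0],[-1,-2.5,-1,-5,0,0,0],[-1,-2.5,-2,-9,0,0,0],[-1,-2.5,-3.2,-11,0,0,0]]'
python3 -m handwheel '[[-1,0,0,0,0,7,0],[-1,0,0,0,0,14,0],[-1,0,0,0,0,21,0],[-1,0,0,0,0,28,0],[-1,0,0,0,0,35,0]]'
python3 to.py j -170 12 80 40
```

```text
time: 5.72
tcp_pos: [0.5297, -0.3528, 0.1464]
ee_rot: [0.001, 0.791, 0.612, 0.001]
contact_force: [0.6, -0.8, 0.5]
finger_gap: -0.0
grasp_force: 0.0
time: 6.13
tcp_pos: [0.5297, -0.352, 0.1443]
ee_rot: [-0.185, 0.753, 0.584, 0.241]
contact_force: [1.0, 0.1, -0.5]
finger_gap: -0.0002
grasp_force: 0.0
shift [-0.54 -0.12  7.51] turn [0.2 4.6 0.2]
t 6.13 jig [-209.1   11.1] 144.3 Fjig [ 0.3 -1. ] -0.5 q [ 0.38  0.68  0.64  1.43 -0.83  1.65  0.89]
```

```bash
python3 -m handwheel '[[-1,-0.5,-0.1,2,0.2,4.6,0.2],[-1,-0.5,-0.1,4,0.2,4.6,0.2],[-1,-0.5,-0.1,6,0.2,4.6,0.2],[-1,-0.5,-0.1,7.5,0.2,4.6,0.2],[-1,-0.5,-0.1,7.5,0.2,4.6,0.2]]'
python3 to.py j -160 12 38 40
```

```text
time: 6.55
tcp_pos: [0.5383, -0.3104, 0.0758]
ee_rot: [-0.211, 0.744, 0.575, 0.267]
contact_force: [-0.0, 0.3, -0.4]
finger_gap: -0.0002
grasp_force: 0.0
shift [-1.91  0.14  3.33] turn [-0.4  0.2 -0.2]
t 6.55 jig [-166.7   13.1] 75.8 Fjig [0.3 0.1] -0.4 q [ 0.38  0.74  0.58  1.51 -0.89  1.58  0.95]
```

```bash
python3 -m handwheel '[[-1,-0.8,0.1,1,0,0,0],[-1,-1.5,0.1,2,0,0,0],[-1,-1.9,0.1,3.3,0,0,0],[-1,-1.9,0.1,3.3,0,0,0],[-1,-1.9,0.1,3.3,0,0,0]]'
python3 to.py j -145 12 38 40
python3 - <<'E'
from h import *
n="scene";im=arm.get_image(n);u,v=proj(n,[.55,-.28,.05])[0].astype(int);cv2.imwrite(f"pics/s3.png",cv2.resize(im[v-50:v+40,u-65:u+65],None,fx=6,fy=6,interpolation=cv2.INTER_CUBIC))
E
```

```text
time: 6.97
tcp_pos: [0.5404, -0.307, 0.0394]
ee_rot: [-0.21, 0.745, 0.575, 0.266]
contact_force: [0.1, 0.0, 0.6]
finger_gap: -0.0002
grasp_force: 0.0
shift [ 1.28 -0.01  1.25] turn [-0.2  0.4 -0.3]
t 6.97 jig [-162.8   11.9] 39.4 Fjig [ 0.  -0.1] 0.6 q [ 0.38  0.78  0.57  1.53 -0.91  1.53  0.98]
```

View pics/s3.png

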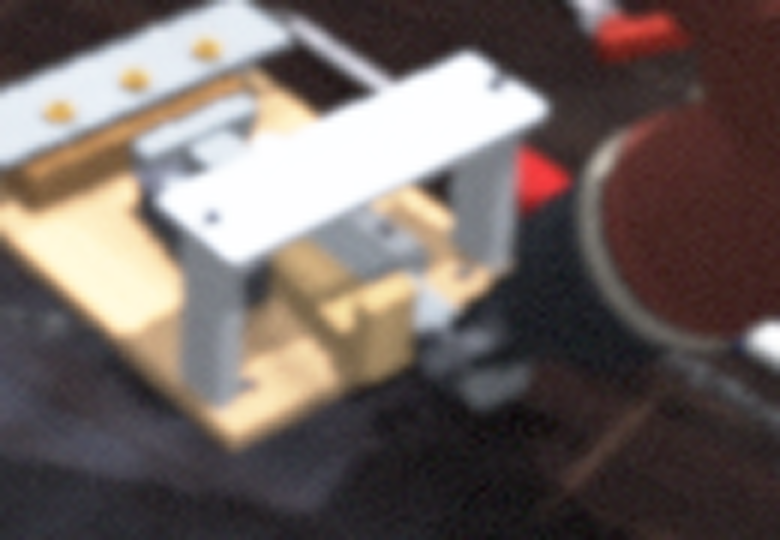

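Picture: the fingertip at about (445,340) stands right in front of the tab's face (385,325), under no obstacle; the nose lies against the blank. Now push forward gently.

```bash
python3 -m handwheel '[[-1,0.25,0,0.2,0,0,0],[-1,0.5,0,0.4,0,0,0],[-1,0.75,0,0.6,0,0,0],[-1,1,0,0.8,0,0,0],[-1,1.2,0,1,0,0,0]]'
python3 to.py j -130 12 40 40
python3 -m handwheel '[[-1,0.2,0,0.16,0,0,0],[-1,0.4,0,0.3,0,0,0],[-1,0.6,0,0.5,0,0,0],[-1,0.8,0,0.64,0,0,0],[-1,0.96,0,0.8,0,0,0]]'
python3 to.py j -120 12 40 40
```

```text
time: 7.43
tcp_pos: [0.5449, -0.292, 0.0404]
ee_rot: [-0.209, 0.745, 0.575, 0.267]
contact_force: [0.5, 0.3, 0.6]
finger_gap: 0.0005
grasp_force: 0.0
shift [ 1.3  -0.07  1.13] turn [-0.2  0.4 -0.2]
t 7.43 jig [-147.2   11.3] 40.4 Fjig [ 0.5 -0.4] 0.6 q [ 0.36  0.77  0.57  1.55 -0.92  1.51  0.97]
time: 7.85
tcp_pos: [0.5478, -0.2803, 0.0401]
ee_rot: [-0.209, 0.745, 0.575, 0.267]
contact_force: [-1.0, -1.4, 1.4]
finger_gap: -0.0001
grasp_force: 0.8
shift [ 1.17 -0.06  0.97] turn [-0.2  0.4 -0.2]
t 7.85 jig [-135.2   11.5] 40.1 Fjig [-1.6  0.6] 1.4 q [ 0.34  0.75  0.56  1.57 -0.92  1.5   0.96]
```

```bash
python3 -m handwheel '[[-1,0.25,0,0.2,0,0,0],[-1,0.45,0,0.37,0,0,0],[-1,0.6,0,0.5,0,0,0],[-1,0.8,0,0.64,0,0,0],[-1,1,0,0.83,0,0,0]]'
python3 to.py j -115 12 40 40
python3 -m handwheel '[[-1,0.1,0,0.08,0,0,0],[-1,0.2,0,0.16,0,0,0],[-1,0.3,0,0.24,0,0,0],[-1,0.4,0,0.33,0,0,0],[-1,0.4,0,0.33,0,0,0]]'
python3 to.py j -110 12 40 40
```

```text
time: 8.27
tcp_pos: [0.5511, -0.2677, 0.04]
ee_rot: [-0.209, 0.745, 0.575, 0.267]
contact_force: [-0.8, -1.2, 0.4]
finger_gap: -0.0002
grasp_force: 0.9
shift [ 0.55 -0.05  0.45] turn [-0.2  0.4 -0.2]
t 8.27 jig [-122.1   11.5] 40.0 Fjig [-1.4  0.5] 0.4 q [ 0.32  0.74  0.56  1.59 -0.93  1.49  0.96]
time: 8.68
tcp_pos: [0.5524, -0.2625, 0.04]
ee_rot: [-0.209, 0.745, 0.575, 0.267]
contact_force: [0.0, -0.3, -0.4]
finger_gap: -0.0002
grasp_force: 0.3
shift [ 0.52 -0.06  0.43] turn [-0.2  0.4 -0.2]
t 8.68 jig [-116.8   11.4] 40.0 Fjig [-0.2 -0.1] -0.4 q [ 0.32  0.74  0.56  1.6  -0.93  1.48  0.95]
```

```bash
python3 -m handwheel '[[-1,0.1,0,0.08,0,0,0],[-1,0.2,0,0.16,0,0,0],[-1,0.3,0,0.24,0,0,0],[-1,0.3,0,0.24,0,0,0],[-1,0.3,0,0.24,0,0,0]]' | grep force
python3 to.py j -110 12 40 40
python3 -m handwheel '[[-1,0.1,0,0.08,0,0,0],[-1,0.2,0,0.16,0,0,0],[-1,0.3,0,0.24,0,0,0],[-1,0.3,0,0.24,0,0,0],[-1,0.3,0,0.24,0,0,0]]' | grep force
python3 to.py j -110 12 40 40
```

```text
contact_force: [0.5, -0.9, 0.6]
grasp_force: 0.0
shift [ 0.22 -0.06  0.19] turn [-0.2  0.4 -0.2]
t 9.1 jig [-112.9   11.4] 40.1 Fjig [-0.7 -0.7] 0.6 q [ 0.31  0.73  0.56  1.6  -0.93  1.48  0.95]
contact_force: [-0.3, -0.5, 0.3]
grasp_force: 0.0
shift [-0.08 -0.05 -0.05] turn [-0.2  0.4 -0.2]
t 9.52 jig [-109.    11.5] 40.1 Fjig [-0.6  0.2] 0.3 q [ 0.31  0.73  0.56  1.61 -0.93  1.47  0.95]
```

```bash
python3 -m handwheel '[[-1,0.1,0,0.08,0,0,0],[-1,0.2,0,0.16,0,0,0],[-1,0.3,0,0.24,0,0,0],[-1,0.3,0,0.24,0,0,0],[-1,0.3,0,0.24,0,0,0]]' | grep force
python3 to.py j -100 12 40 40
python3 -m handwheel '[[-1,0.1,0,0.08,0,0,0],[-1,0.2,0,0.16,0,0,0],[-1,0.3,0,0.24,0,0,0],[-1,0.3,0,0.24,0,0,0],[-1,0.3,0,0.24,0,0,0]]' | grep force
python3 to.py j -100 12 40 40
```

```text
contact_force: [0.2, -1.7, -0.5]
grasp_force: 0.6
shift [ 0.41 -0.07  0.37] turn [-0.2  0.4 -0.2]
t 9.93 jig [-105.5   11.4] 40.2 Fjig [-1.6 -0.6] -0.5 q [ 0.3   0.73  0.56  1.61 -0.93  1.47  0.94]
contact_force: [-1.0, -9.1, 1.1]
grasp_force: 4.4
shift [ 0.31 -0.09  0.29] turn [-0.   0.6 -0.3]
t 10.35 jig [-104.2   11.1] 40.3 Fjig [-9.1 -1.3] 1.1 q [ 0.3   0.72  0.56  1.62 -0.93  1.46  0.94]
```

It bites. Press on to about 30 N.

```bash
for i in 1; do python3 -m handwheel '[[-1,0.08,0,0.06,0,0,0],[-1,0.15,0,0.12,0,0,0],[-1,0.22,0,0.18,0,0,0],[-1,0.22,0,0.18,0,0,0],[-1,0.22,0,0.18,0,0,0]]' | grep force; done
python3 to.py j -100 12 40 40
python3 -m handwheel '[[-1,0.08,0,0.06,0,0,0],[-1,0.15,0,0.12,0,0,0],[-1,0.22,0,0.18,0,0,0],[-1,0.22,0,0.18,0,0,0],[-1,0.22,0,0.18,0,0,0]]' | grep force
python3 to.py j -100 12 40 40
```

```text
contact_force: [-2.5, -15.1, 2.6]
grasp_force: 8.1
shift [ 0.29 -0.1   0.27] turn [ 0.1  0.8 -0.4]
t 10.77 jig [-104.   11.] 40.3 Fjig [-15.3  -1.3] 2.6 q [ 0.29  0.72  0.56  1.62 -0.93  1.46  0.94]
contact_force: [-4.6, -22.8, 4.3]
grasp_force: 11.8
shift [ 0.27 -0.1   0.26] turn [ 0.2  1.  -0.5]
t 11.18 jig [-103.8   11. ] 40.3 Fjig [-23.2  -1.2] 4.3 q [ 0.29  0.72  0.56  1.62 -0.93  1.45  0.94]
```

```bash
python3 -m handwheel '[[-1,0.08,0,0.06,0,0,0],[-1,0.15,0,0.12,0,0,0],[-1,0.22,0,0.18,0,0,0],[-1,0.3,0,0.24,0,0,0],[-1,0.3,0,0.24,0,0,0]]' | grep force
python3 -m handwheel '[[-1,0.08,0,0.06,0,0,0],[-1,0.1,0,0.08,0,0,0],[-1,0.1,0,0.08,0,0,0],[-1,0.1,0,0.08,0,0,0],[-1,0.1,0,0.08,0,0,0]]' | grep force
python3 to.py j -100 12 40 40
```

```text
contact_force: [-8.6, -31.7, 6.3]
grasp_force: 16.7
contact_force: [-10.2, -35.1, 6.7]
grasp_force: 18.4
shift [ 0.24 -0.1   0.24] turn [ 0.4  1.4 -0.6]
t 12.02 jig [-103.4   11. ] 40.4 Fjig [-36.6   1.1] 6.7 q [ 0.29  0.71  0.56  1.63 -0.93  1.45  0.93]
```

```bash
python3 -m handwheel '[[-1,-0.4,0,-0.33,0,0,0],[-1,-0.8,0,-0.66,0,0,0],[-1,-1.5,0,-1.3,0,0,0],[-1,-2.5,0,-2.1,0,0,0],[-1,-3.5,0,-3,0,0,0]]'
python3 -m handwheel '[[-1,0,0,-3,0,0,0],[-1,0,0,-6,0,0,0],[-1,0,0,-10,0,0,0],[-1,0,0,-13,0,0,0],[-1,0,0,-13,0,0,0]]'
python3 to.py j -100 12 40 40
python3 - <<'E'
from h import *
o=[]
for n in("scene","top"):
    im=arm.get_image(n);u,v=proj(n,[.58,-.2,.05])[0].astype(int);o.append(cv2.resize(im[v-50:v+50,u-65:u+65],None,fx=3.07,fy=3.07,interpolation=cv2.INTER_CUBIC)); cv2.imwrite(f"pics/{n}4f.png",im)
cv2.imwrite("pics/p4.png",np.hstack(o))
p=np.array([.5928,-.1523]);c,s=np.cos(1.3173),np.sin(1.3173);R=np.array([[c,-s],[s,c]])
for y in(-42,-20,0):
  for im in(cv2.imread("pics/top2f.png"),im):
    out=[]
    for x in range(36,62,2):
        w=R@[x/1e3,y/1e3]+p;u,v=proj("top",[w[0],w[1],.028])[0]
        px=cv2.getRectSubPix(im,(1,1),(float(u),float(v)))[0,0].astype(int);out.append((x,int(px[2]-px[0])))
    print(y,out)
E
```

```text
time: 12.43
tcp_pos: [0.5472, -0.2819, 0.0411]
ee_rot: [-0.21, 0.744, 0.575, 0.267]
contact_force: [0.6, 0.3, -0.1]
finger_gap: -0.0001
grasp_force: 0.0
time: 12.85
tcp_pos: [0.5253, -0.369, 0.1459]
ee_rot: [-0.205, 0.747, 0.574, 0.266]
contact_force: [0.0, -1.9, 1.0]
finger_gap: -0.0
grasp_force: 0.0
shift [ 3.11 -0.16 16.22] turn [ 0.2  0.7 -0.3]
t 12.85 jig [-226.7   11.1] 145.9 Fjig [-1.8 -0.5] 1.0 q [ 0.45  0.73  0.62  1.37 -0.86  1.72  0.91]
-42 [(36, 45), (38, 20), (40, -1), (42, -5), (44, -5), (46, -4), (48, -7), (50, -3), (52, 10), (54, 48), (56, 46), (58, 22), (60, 1)]
-42 [(36, 45), (38, 20), (40, -1), (42, -5), (44, -5), (46, -4), (48, -7), (50, -4), (52, 9), (54, 48), (56, 44), (58, 22), (60, 2)]
-20 [(36, -5), (38, -6), (40, -6), (42, -3), (44, -4), (46, -4), (48, -6), (50, -3), (52, 16), (54, 54), (56, 42), (58, 19), (60, -3)]
-20 [(36, -6), (38, -6), (40, -6), (42, -3), (44, -4), (46, -4), (48, -7), (50, -3), (52, 15), (54, 54), (56, 43), (58, 19), (60, -3)]
0 [(36, 45), (38, 16), (40, -2), (42, -4), (44, -4), (46, -4), (48, -6), (50, -2), (52, 14), (54, 54), (56, 42), (58, 19), (60, 1)]
0 [(36, 46), (38, 16), (40, -4), (42, -4), (44, -4), (46, -4), (48, -6), (50, -3), (52, 14), (54, 54), (56, 44), (58, 20), (60, 2)]
```

View pics/p4.png

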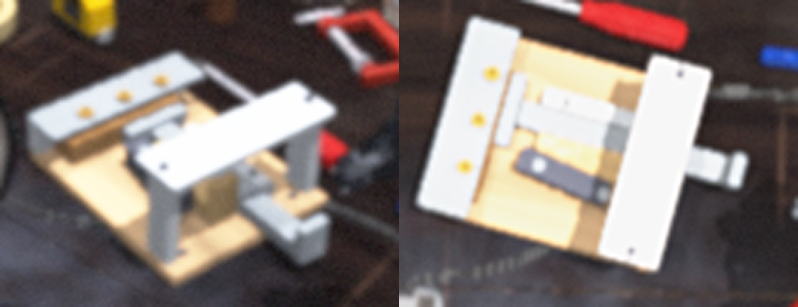

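The final picture shows the wedge tab upright beneath the tie plate, the bar and its nose unchanged against the blank, the screwdriver and marker undisturbed and the arm clear. Handing in.

```bash
python3 -m handwheel '[[-1,0,0,0,0,0,0],[-1,0,0,0,0,0,0],[-1,0,0,0,0,0,0],[-1,0,0,0,0,0,0],[-1,0,0,0,0,0,0]]' | head -1; python3 -c "from workcell import arm; print(arm.job_done())"
```

```text
time: 13.37
the job is handed in; nothing more can be done
None
```

I pushed the bar up until it stopped hard at about 28 N with the blank against the fence, jammed the wedge with about 37 N, backed the arm clear and handed the job in at 13.4 s; no verdict came back, and the wedge's holding force after release was not measured.

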